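Load bottle caps into the UV steriliser and lower its lid

TASK

The cleaned bottle caps are due in the UV steriliser: carry the steel hand tray over, tip all four teal caps out over its open end into the steriliser's chamber, and stand the empty tray upright on the bench again. Then lower the steriliser's lid and set it down gently on the box until it is fully shut, never letting it drop, for the lamp tubes in it are fragile. Leave the bottle, the vial and the timer standing nearby where they are.

Things in the scene. Friction and masses are not known exactly. Their poses are not given: they have to be found in the camera images.
- uv_box: White UV steriliser, open-topped box 150 (x) x 210 (y) x 100 mm high with 10 mm walls, fixed to the bench; grey control panel on its front (-x) face. Origin: centre of its underside; own x points from panel to hinge side, y along the hinge. Chamber 130 (x) x 190 (y) mm inside, floor 30 mm and rim 100 mm above the bench. Its lid, hinged on the far (+x) upper edge, stands open at the start.
- chamber_floor (a point): Centre of the chamber's floor, 30 mm above the bench; axes as uv_box.
- lid_hinge (a point): Middle of the lid's hinge line, at the box's far upper edge (75 mm from the box's centre, 102 mm above the bench); the hinge line runs along its y; axes as uv_box.
- uv_lid (a joint): Opening angle of the lid in rad: 0 is shut on the box, 1.57 upright, 1.75 the rear stop; starts within about 0.13 of upright. The lid is a white cover 150 x 210 x 28 mm, 0.3 kg, with two lamp tubes inside. Its stiff hinge holds it above about 1.1 rad; lower down it falls shut when let go.
- lid_handle (a point): Middle of the lid's bow handle: a round black grip bar, 16 mm in diameter, 96 mm long, parallel to the hinge, 42 mm out from the lid's free edge (34 mm free gap between). It moves with the lid: 192 mm from the hinge line along the lid, 14 mm above the lid's underside; 116 mm above the bench when shut, about 0.31 m when open. Axes turn with the lid: x from bar to hinge, y along the bar.
- cap_tray: Stainless hand tray for caps, 150 (own x) x 106 (y) mm, sheet 3 mm thick, with walls 30 mm high on three sides and an open pouring end at +x; 0.16 kg, slippery sheet. Origin: centre of its underside. A blue handle bridges it from side wall to side wall above the middle.
- tray_handle (a point): Middle of the tray's blue bridge handle: a flat bar standing on edge, 10 mm thick (tray x), 24 mm high, 112 mm long (tray y), its centre 70 mm above the tray's underside; the caps can pass beneath it. Axes as cap_tray.
- tray_lip (a point): Middle of the tray's open pouring edge, at its underside, 75 mm in front of the tray's centre; axes as cap_tray.
- cap_0: Loose teal plastic screw cap of a sample bottle, a disc 32 mm across and 16.5 mm high, lying open side down in the tray at the start. Origin: centre of its underside.
- cap_1: Loose teal plastic screw cap of a sample bottle, a disc 32 mm across and 16.5 mm high, lying open side down in the tray at the start. Origin: centre of its underside.
- cap_2: Loose teal plastic screw cap of a sample bottle, a disc 32 mm across and 16.5 mm high, lying open side down in the tray at the start. Origin: centre of its underside.
- cap_3: Loose teal plastic screw cap of a sample bottle, a disc 32 mm across and 16.5 mm high, lying open side down in the tray at the start. Origin: centre of its underside.
- vial: Brown glass vial, 44 mm across, 76 mm high, standing; a bystander. Origin: centre of its underside.
- spare_bottle: Clear sample bottle with dark blue cap, 52 mm across, 185 mm high, standing; a bystander. Origin: centre of its underside.
- timer_1: Small white digital timer, 64 x 64 x 20 mm, lying in front of the steriliser; a bystander (a similar one lies far to the right). Origin: centre of its underside.
Things that resemble listed ones, but are neither listed nor needed, are in the scene too. What is shaped like the cap_0 but pink is not meant.

How it is judged:
On the way, in this order (a step that is already met when the one before it is completed fails the run):
1. the tray is tipped, its open end over the steriliser (angle between cap_tray's own z axis and vertical above 0.2 rad and horizontal distance between tray_lip and uv_box below 0.13 m and height (world z) of tray_lip above 0.08 m).
2. all four caps lie in the chamber (x of cap_0 in the frame of uv_box between -0.066 and 0.066 m and y of cap_0 in the frame of uv_box between -0.096 and 0.096 m and z of cap_0 in the frame of uv_box between 0.02 and 0.085 m and x of cap_1 in the frame of uv_box between -0.066 and 0.066 m and y of cap_1 in the frame of uv_box between -0.096 and 0.096 m and z of cap_1 in the frame of uv_box between 0.02 and 0.085 m and x of cap_2 in the frame of uv_box between -0.066 and 0.066 m and y of cap_2 in the frame of uv_box between -0.096 and 0.096 m and z of cap_2 in the frame of uv_box between 0.02 and 0.085 m and x of cap_3 in the frame of uv_box between -0.066 and 0.066 m and y of cap_3 in the frame of uv_box between -0.096 and 0.096 m and z of cap_3 in the frame of uv_box between 0.02 and 0.085 m), for 0.2 s.
3. the lid is down on the box (value of joint uv_lid below 0.04 rad), for 0.2 s.
At the end, for the whole second after the job is handed in: All four caps lie inside the steriliser's chamber, the lid is shut (within 0.04 rad of its stop), and the empty tray stands upright (within 0.1 rad) and at rest on the bench (all of step 2 and value of joint uv_lid below 0.04 rad and angle between cap_tray's own z axis and vertical below 0.1 rad and height (world z) of cap_tray between -0.01 and 0.012 m and linear speed of cap_tray below 0.02 m/s); the robot touches nothing.
It fails at once if the lid slams: it comes down on the box faster than 2.1 rad/s (about 0.4 m/s at the handle) in the last 0.12 rad (value of joint uv_lid below 0.12 rad and velocity of joint uv_lid below -2.1 rad/s).
It fails at once if the amber vial is knocked over or pushed more than 30 mm (distance of vial from where it was at the start of the episode above 0.03 m or angle between vial's own z axis and vertical above 0.4 rad).
It fails at once if the sample bottle is knocked over or pushed more than 30 mm (distance of spare_bottle from where it was at the start of the episode above 0.03 m or angle between spare_bottle's own z axis and vertical above 0.4 rad).
It fails at once if the timer is knocked over or pushed more than 30 mm (distance of timer_1 from where it was at the start of the episode above 0.03 m or angle between timer_1's own z axis and vertical above 0.4 rad).
It also fails if it takes over 66 s, if anything falls off the work surface, if the arm or the gripper's body presses on something with over 40 N, if the wrist force passes 120 N, or if a joint passes its speed limit or range.

ROBOT

A 7-joint arm with a two-finger parallel gripper is mounted at the origin on a cart in front of the work surface, level with it; the furniture and walls round the work are solid. World frame = base frame: x ahead of the robot, y to its left, z up, the work surface at z = 0. Lengths are in m, angles in rad, forces in N, time in s.
With the tool pointing down it reaches from about 0.425 to 0.825 m from the base axis. Payload 3.6 kg.
Tool frame: the origin (TCP) lies at the very end of the fingers, on their centre line; the grasp point (between the pads) lies 19 mm behind it (bot.grip_depth is the distance from the TCP to the grasp point, in m); z points along the fingers, x is the direction in which the jaws open and shut, and the axes are right-handed (so a half turn about z gives the same grasp; the last joint's range is limited). The gripper opens to 93 mm and grips with 3 to 60 N. Pads are 15 mm wide; open, the fingers measure 128 mm over their backs; the gripper's body (75 mm by 188 mm) begins 65 mm behind the grasp point.
Start: joints at [1.21, 0.615, -0.013, 1.423, 0.008, 1.103, -0.04], TCP at [0.213, -0.614, 0.219] pointing down, gripper open.
Joint ranges: [-3.12, 3.12], [-0.3, 2.06], [-1.34, 1.32], [0.26, 2.42], [-1.36, 4.5], [0.01, 1.98], [-2.84, 2.84]. Speed limits (rad/s): [2.79, 2.79, 3.14, 3.14, 3.14, 3.14, 3.14].

INTERFACE

Orientations are given as a rotation vector (axis times angle).
In Python, from station import bot, grab_frame, camera_model gives the robot as it stands.
- The arm moves only by the shell command python3 -m inch 'ROWS' [FORCE]. ROWS is JSON, a list of rows, each an object with "claw": the gripper command: -1 is fully open, 1 is shut, values between are in proportion; "dp": the shift along the world's x, y, z in units of 40 mm (1.0 is 40 mm), a list of three; "turn": the turn about the world's z in units of 5 degrees (1.0 is 5 degrees). In form: [{"claw": claw, "dp": [dx, dy, dz], "turn": turn}, ...]. A call has 1 to 8 rows; each row shifts and turns the commanded pose from where the row before left it; what a row does not reach is not made up. A row lasts 1/8 s, in which the tool goes at most 62.5 mm and 10.7 degrees, less where a joint would pass 70% of its speed; a pose out of reach is approached as far as the arm can. A call is refused whole if a number of a shift passes 1 or a number of a turn 1, either way. A call with a gripper value outside its range is refused whole. The fingers move at their own pace and stop on an object; FORCE is the grip in N (left out, the last holds). Time passes only in rows, so rows that do not move let the fingers close. It gives the time, the measured TCP pose, the force and the opening at its end, in the units of the state.
- bot.get_obs(): the state, without advancing time (a new reading comes with each control period).
- grab_frame(name): name is "side" or "top"; returns the picture (420x560x3 uint8, red, green, blue); there is no depth.
- camera_model(name): a dict with "K" (3x3 intrinsics, pixels), "extrinsics" (4x4, takes a point from camera to world coordinates). Camera axes: x right, y down, z forward; pixel columns grow to the right and rows downward; lengths in m; the calibration is good to about 2 mm. A picture is of the moment at which its call begins. camera_model takes no time and is no camera call.
- bot.hand_in(): hands the job in, once; it reports no verdict.
The state is a dict: "time": time; "joint_positions": joint angles; "qd": joint speeds; "tau": joint torques, N m; "tcp_pos": TCP position; "eef_rot": TCP orientation; "wrist_force": force on the tool from outside, world axes, zero at the start; "torque": the same for the moment, N m; "width": finger opening in m.
Only numpy, scipy, OpenCV 4.12 (cv2) and the standard library are available. Lean on these libraries where they do the work, as an engineer would, in place of code of your own. Each camera call takes 0.05 s, during which the arm holds its last target.

## Working session

There is one attempt and no reset: what is moved stays moved. The work goes in short steps, Python scripts to look and compute and a shell command to move; the robot and the scene stay as the last step left them, time stands still between calls to the robot, and variables do not carry over. Pictures are saved under pics/ and viewed, and the job is handed in when it is done.

```bash
ls; mkdir -p pics
python3 - <<'E'
from station import bot, grab_frame, camera_model
import cv2
o=bot.get_obs(); print(o)
for n in("side","top"):
    f=grab_frame(n); cv2.imwrite(f"pics/{n}0.png",f[:,:,::-1])
    m=camera_model(n); print(n,m)
E
```

```text
pics
{'time': 0.0, 'joint_positions': array([ 1.21048974,  0.61595484, -0.0126112 ,  1.42490219,  0.00812268,
        1.10338258, -0.0404182 ]), 'qd': array([ 4.18302831e-04,  1.12285746e-03,  1.81914108e-03,  1.43348850e-04,
       -2.34986704e-05,  9.43409353e-04, -8.98150296e-05]), 'tau': array([-2.17262968e-04, -4.58929467e+01,  2.08528577e-01, -1.65743101e+01,
       -6.11897721e-02,  2.04738427e-02,  2.37697159e-04]), 'tcp_pos': array([ 0.21270663, -0.6133712 ,  0.21745699]), 'eef_rot': array([-2.55848146,  1.82061094,  0.00337592]), 'wrist_force': array([0.52424479, 0.36237758, 0.05331641]), 'torque': array([ 0.00443762,  0.06961032, -0.00643785]), 'width': 0.09287112296210281}
side {'K': array([[527.77423425,   0.        , 280.37595839],
       [  0.        , 527.77423425, 212.97961642],
       [  0.        ,   0.        ,   1.        ]]), 'extrinsics': array([[ 9.97784041e-01, -3.03070609e-02,  5.92324977e-02,
         4.77419670e-01],
       [-6.65356893e-02, -4.55743235e-01,  8.87621037e-01,
        -1.25245151e+00],
       [ 9.36253068e-05, -8.89595181e-01, -4.56749828e-01,
         7.42357389e-01],
       [ 0.00000000e+00,  0.00000000e+00,  0.00000000e+00,
         1.00000000e+00]])}
top {'K': array([[510.29487399,   0.        , 283.35727191],
       [  0.        , 510.29487399, 209.92215325],
       [  0.        ,   0.        ,   1.        ]]), 'extrinsics': array([[-6.19063168e-02, -9.73439741e-01,  2.20414787e-01,
         2.67524685e-01],
       [-9.98081204e-01,  6.06504891e-02, -1.24671069e-02,
        -1.96472036e-02],
       [-1.23228733e-03, -2.20763648e-01, -9.75326557e-01,
         1.32837765e+00],
       [ 0.00000000e+00,  0.00000000e+00,  0.00000000e+00,
         1.00000000e+00]])}
```

View pics/side0.png

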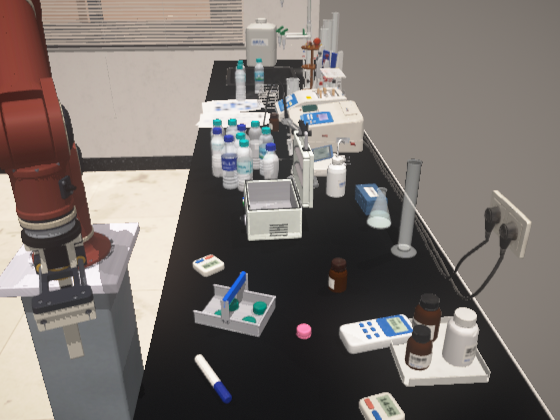

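View pics/top0.png

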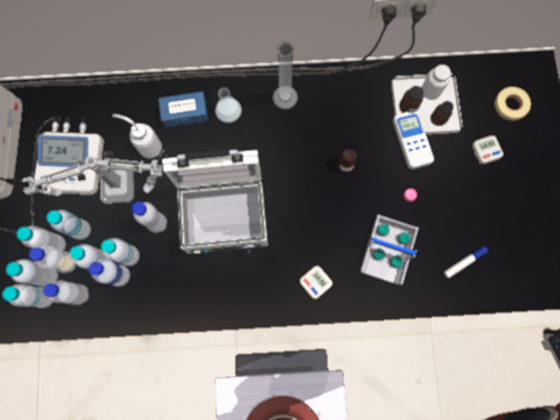

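Run:
```python
import cv2,numpy as np
t=cv2.imread('pics/top0.png');s=cv2.imread('pics/side0.png')
a=cv2.resize(t[205:295,345:435],None,fx=6,fy=6,interpolation=cv2.INTER_CUBIC)
b=cv2.resize(s[260:340,185:285],None,fx=6,fy=6,interpolation=cv2.INTER_CUBIC)
cv2.imwrite('pics/c1.png',a);cv2.imwrite('pics/c2.png',b)
c=cv2.resize(t[140:260,120:280],None,fx=5,fy=5,interpolation=cv2.INTER_CUBIC)
cv2.imwrite('pics/c3.png',c)
c=cv2.resize(s[130:250,225:355],None,fx=5,fy=5,interpolation=cv2.INTER_CUBIC)
cv2.imwrite('pics/c4.png',c)
```

```text
(no output)
```

View pics/c1.png

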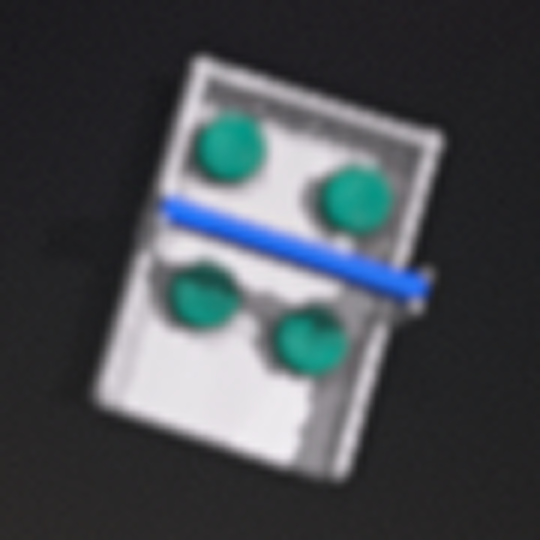

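View pics/c2.png

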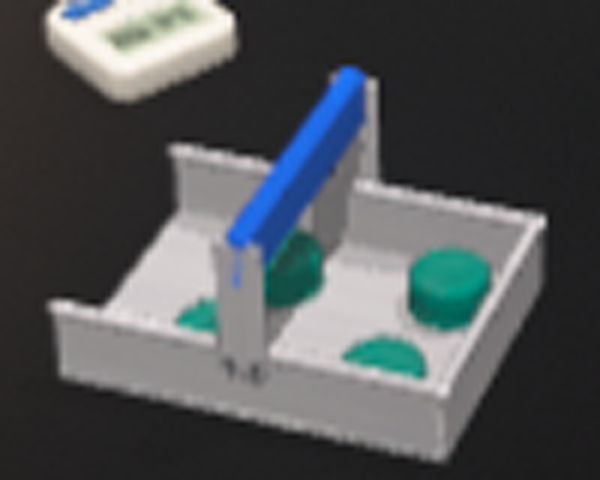

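View pics/c3.png

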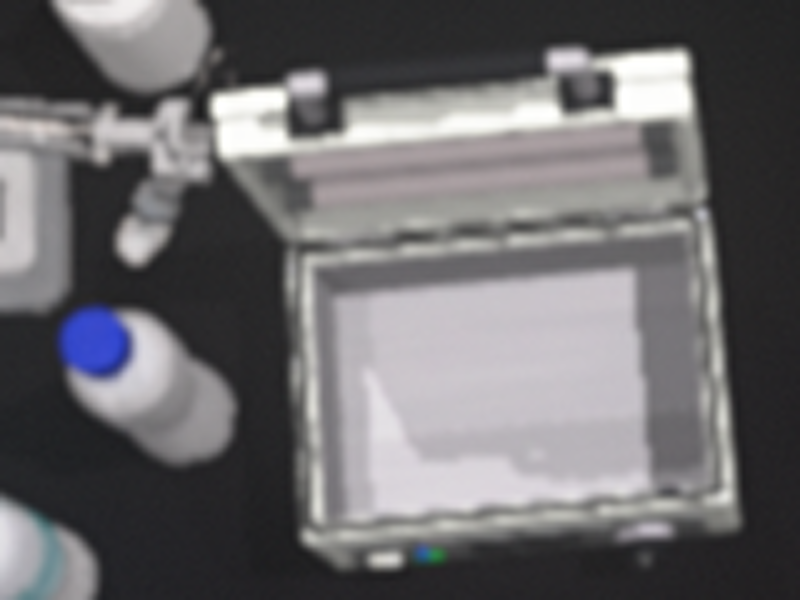

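View pics/c4.png

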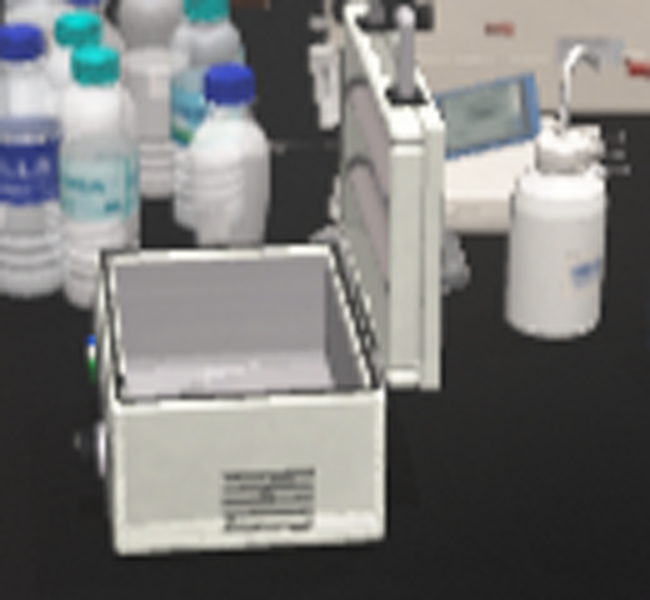

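```bash
cat > h.py <<'E'
import cv2,numpy as np
from station import camera_model
C={n:camera_model(n) for n in("side","top")}
def ray(n,p):
    m=C[n];d=m['extrinsics'][:3,:3]@np.linalg.inv(m['K'])@np.array([p[0],p[1],1.]);return m['extrinsics'][:3,3],d
def onz(n,p,z):
    o,d=ray(n,p);return o+d*(z-o[2])/d[2]
def proj(n,X):
    m=C[n];E=np.linalg.inv(m['extrinsics']);q=m['K']@(E[:3,:3]@np.array(X)+E[:3,3]);return q[:2]/q[2]
def tri(p,q):
    o1,d1=ray("side",p);o2,d2=ray("top",q)
    A=np.stack([d1,-d2],1);t=np.linalg.lstsq(A,o2-o1,rcond=None)[0]
    a=o1+d1*t[0];b=o2+d2*t[1];return (a+b)/2,np.linalg.norm(a-b)
E
python3 - <<'E'
from h import *
np.set_printoptions(precision=4,suppress=True)
t=cv2.imread('pics/top0.png');s=cv2.imread('pics/side0.png')
P=[onz("top",(120+x/5-.4,140+y/5-.4),.1) for x,y in[(303,530),(735,495),(708,210),(290,245)]]
print(np.array(P)); print([np.linalg.norm(P[i]-P[i-1]) for i in range(4)], np.mean(P,0))
S=[onz("side",(225+x/5-.4,130+y/5-.4),.1) for x,y in[(113,402),(384,390),(335,247),(105,255)]]
print('side',np.array(S),[np.linalg.norm(S[i]-S[i-1]) for i in range(4)],np.mean(S,0))
def blue(im,roi):
    h=cv2.cvtColor(im,cv2.COLOR_BGR2HSV);m=cv2.inRange(h,(105,150,60),(130,255,255));k=np.zeros_like(m);x,y,w,hh=roi;k[y:y+hh,x:x+w]=m[y:y+hh,x:x+w];return k
m=blue(t,(350,210,80,80));c=np.argwhere(m)[:,::-1].astype(np.float32)
r=cv2.minAreaRect(c);print('bar top',r)
b=cv2.boxPoints(r);w=[onz("top",p,.082) for p in b];print(np.array(w),np.mean(w,0))
m=blue(s,(200,260,80,60));c=np.argwhere(m)[:,::-1];print('side blue',c.mean(0),c.min(0),c.max(0),len(c))
# tray top rims z=.03
T=[onz("top",(345+x/6-.4,205+y/6-.4),z) for x,y,z in[(200,58,.03),(442,135,.03),(345,478,.03),(98,400,.03)]]
print('tray',np.array(T),[np.linalg.norm(T[i]-T[i-1]) for i in range(4)],np.mean(T,0))
# bystanders
hs=cv2.cvtColor(t,cv2.COLOR_BGR2HSV)
print('bottle cap',onz("top",(120+95/5,140+342/5),.185),'timer',onz("top",(316,281),.02),'vial cap',onz("top",(347,155),.076))
# lid handle: bar ends in top (crop) and side
print(onz("top",(120+435/5,140+75/5),.31))
E
```

```text
[[0.472  0.2204 0.1   ]
 [0.4761 0.0098 0.1   ]
 [0.621  0.0154 0.1   ]
 [0.6159 0.2243 0.1   ]]
[np.float64(0.1439663344912282), np.float64(0.2105594303641623), np.float64(0.1449824958222836), np.float64(0.20897566574588158)] [0.5463 0.1175 0.1   ]
side [[0.4727 0.0193 0.1   ]
 [0.6199 0.024  0.1   ]
 [0.6099 0.2198 0.1   ]
 [0.47   0.2169 0.1   ]] [np.float64(0.19759552332068395), np.float64(0.14725707181931624), np.float64(0.19598763928497798), np.float64(0.13996761547008538)] [0.5431 0.12   0.1   ]
bar top ((393.8277893066406, 246.59487915039062), (46.15764617919922, 4.676432132720947), 16.144338607788086)
[[ 0.4537 -0.2464  0.082 ]
 [ 0.4646 -0.2507  0.082 ]
 [ 0.426  -0.3563  0.082 ]
 [ 0.4152 -0.3518  0.082 ]] [ 0.4399 -0.3013  0.082 ]
side blue [234.4323 286.5752] [200 260] [245 303] 266
tray [[ 0.5341 -0.2812  0.03  ]
 [ 0.4937 -0.3819  0.03  ]
 [ 0.3502 -0.3235  0.03  ]
 [ 0.3893 -0.223   0.03  ]] [np.float64(0.1560577066301241), np.float64(0.10844719209385566), np.float64(0.15492844805510556), np.float64(0.10791335232152362)] [ 0.4418 -0.3024  0.03  ]
bottle cap [0.5501 0.2968 0.185 ] timer [ 0.3727 -0.1079  0.02  ] vial cap [ 0.6853 -0.2084  0.076 ]
[0.6255 0.1199 0.31  ]
```

```bash
python3 -m inch '[{"claw":-1,"dp":[0.473,0.649,0],"turn":0.82},{"claw":-1,"dp":[0.473,0.649,0],"turn":0.82},{"claw":-1,"dp":[0.473,0.649,0],"turn":0.82},{"claw":-1,"dp":[0.473,0.649,0],"turn":0.82},{"claw":-1,"dp":[0.473,0.649,0],"turn":0.82},{"claw":-1,"dp":[0.473,0.649,0],"turn":0.82},{"claw":-1,"dp":[0.473,0.649,0],"turn":0.82},{"claw":-1,"dp":[0.473,0.649,0],"turn":0.82}]' 20
python3 -m inch '[{"claw":-1,"dp":[0.473,0.649,-0.4],"turn":0.82},{"claw":-1,"dp":[0.473,0.649,-0.4],"turn":0.82},{"claw":-1,"dp":[0.473,0.649,-0.4],"turn":0.82},{"claw":-1,"dp":[0.473,0.649,-0.4],"turn":0.82},{"claw":-1,"dp":[0,0,0],"turn":0},{"claw":-1,"dp":[0,0,0],"turn":0}]'
python3 - <<'E'
from station import *
import cv2
cv2.imwrite('pics/s1.png',grab_frame('side')[:,:,::-1])
cv2.imwrite('pics/t1.png',grab_frame('top')[:,:,::-1])
E
```

```text
time: 1.1
tcp_pos: [0.365, -0.405, 0.2185]
eef_rot: [-2.971, 1.019, 0.001]
wrist_force: [0.9, -0.9, 0.3]
width: 0.0929
time: 1.85
tcp_pos: [0.4395, -0.3035, 0.1548]
eef_rot: [3.084, -0.592, -0.001]
wrist_force: [-0.1, 0.5, -0.1]
width: 0.093
```

View pics/s1.png

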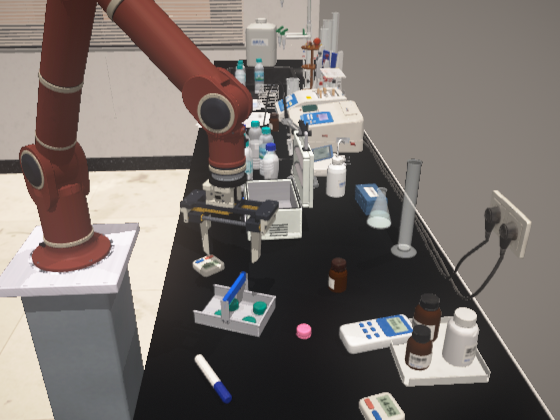

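View pics/t1.png

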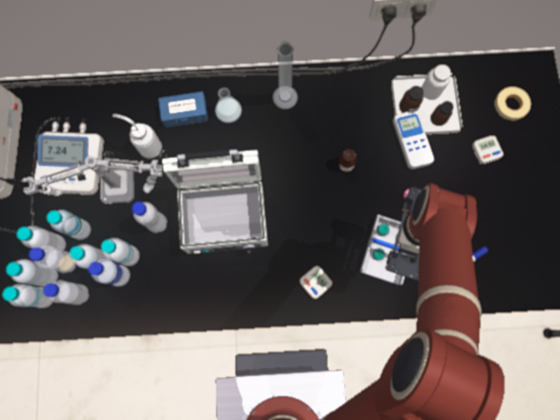

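Run:
```python
from h import *
for z in(.155,): print(proj('side',(.4395,-.3035,z)),proj('top',(.4395,-.3035,z)))
print(proj('side',(.44,-.302,.07)),'jaw', np.degrees(2*np.arctan2(-.592,3.084)))
```

```text
[232.26709434 256.39878722] [401.30918368 241.94414748]
[234.13007142 289.3057162 ] jaw -21.73246366946087
```

```bash
python3 -m inch '[{"claw":-1,"dp":[0,0.02,-0.5],"turn":0},{"claw":-1,"dp":[0,0.02,-0.5],"turn":0},{"claw":-1,"dp":[0,0,-0.5],"turn":0},{"claw":-1,"dp":[0,0,-0.5],"turn":0},{"claw":-1,"dp":[0,0,-0.4],"turn":0},{"claw":-1,"dp":[0,0,-0.18],"turn":0},{"claw":0.3,"dp":[0,0,0],"turn":0},{"claw":1,"dp":[0,0,0],"turn":0}]' 20
python3 -m inch '[{"claw":1,"dp":[0,0,0],"turn":0},{"claw":1,"dp":[0,0,0],"turn":0},{"claw":1,"dp":[0,0,0.3],"turn":0},{"claw":1,"dp":[0,0,0.3],"turn":0}]'
python3 - <<'E'
from station import *
import cv2
cv2.imwrite('pics/s2.png',cv2.resize(grab_frame('side')[180:360,140:330,::-1],None,fx=3,fy=3))
E
```

```text
time: 2.95
tcp_pos: [0.4405, -0.3013, 0.052]
eef_rot: [3.085, -0.591, 0.002]
wrist_force: [0.4, 1.0, -0.6]
width: 0.077
time: 3.45
tcp_pos: [0.4402, -0.301, 0.0765]
eef_rot: [3.085, -0.591, 0.001]
wrist_force: [0.1, -0.5, -0.6]
width: 0.0372
```

View pics/s2.png

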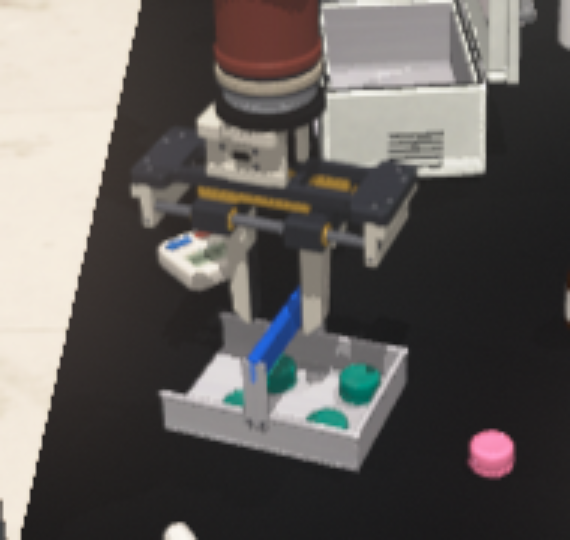

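```bash
python3 -m inch '[{"claw":0.2,"dp":[0,0,-0.3],"turn":0},{"claw":0.2,"dp":[0,0,-0.32],"turn":0},{"claw":1,"dp":[0,0,0],"turn":0},{"claw":1,"dp":[0,0,0],"turn":0},{"claw":1,"dp":[0,0,0],"turn":0},{"claw":1,"dp":[0,0,0],"turn":0},{"claw":1,"dp":[0,0,0],"turn":0}]' 20
```

```text
time: 4.38
tcp_pos: [0.4403, -0.301, 0.0508]
eef_rot: [3.085, -0.591, 0.001]
wrist_force: [-0.1, -0.5, -1.1]
width: 0.0096
```

Gripped (9.6 mm ≈ bar thickness). Lift gently.

```bash
python3 -m inch '[{"claw":1,"dp":[0,0,0.1],"turn":0},{"claw":1,"dp":[0,0,0.3],"turn":0},{"claw":1,"dp":[0,0,0.5],"turn":0},{"claw":1,"dp":[0,0,0.6],"turn":0},{"claw":1,"dp":[0,0,0.6],"turn":0},{"claw":1,"dp":[0,0,0.6],"turn":0},{"claw":1,"dp":[0,0,0.5],"turn":0},{"claw":1,"dp":[0,0,0.3],"turn":0}]'
python3 - <<'E'
from station import *
import cv2
cv2.imwrite('pics/s3.png',cv2.resize(grab_frame('side')[130:330,140:330,::-1],None,fx=3,fy=3))
E
```

```text
time: 5.38
tcp_pos: [0.4401, -0.301, 0.1922]
eef_rot: [3.085, -0.591, 0.002]
wrist_force: [0.7, 0.8, -2.3]
width: 0.0098
```

View pics/s3.png

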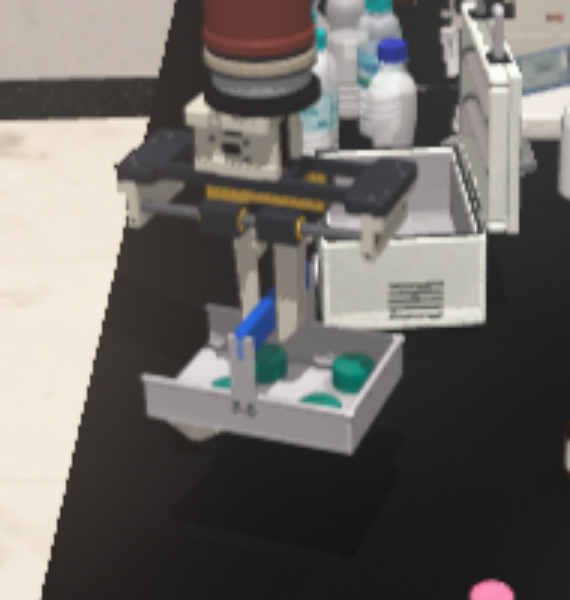

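```bash
python3 -m inch '[{"claw":1,"dp":[0.06,0.2,0],"turn":-0.3},{"claw":1,"dp":[0.12,0.4,0],"turn":-0.6},{"claw":1,"dp":[0.17,0.55,0],"turn":-0.8},{"claw":1,"dp":[0.18,0.6,0],"turn":-0.8},{"claw":1,"dp":[0.18,0.6,0],"turn":-0.8},{"claw":1,"dp":[0.18,0.6,0],"turn":-0.8},{"claw":1,"dp":[0.18,0.6,0],"turn":-0.8},{"claw":1,"dp":[0.18,0.6,0],"turn":-0.8}]'
python3 -m inch '[{"claw":1,"dp":[0.18,0.6,0],"turn":-0.8},{"claw":1,"dp":[0.18,0.6,0],"turn":-0.8},{"claw":1,"dp":[0.18,0.6,0],"turn":-0.8},{"claw":1,"dp":[0.18,0.6,0],"turn":-0.8},{"claw":1,"dp":[0.18,0.6,0],"turn":-0.8},{"claw":1,"dp":[0.18,0.6,0],"turn":-0.8},{"claw":1,"dp":[0.17,0.5,0],"turn":-0.8},{"claw":1,"dp":[0.12,0.4,0],"turn":-0.8}]'
python3 -m inch '[{"claw":1,"dp":[0.07,0.2,0],"turn":-0.8},{"claw":1,"dp":[0.03,0.1,0],"turn":-0.5},{"claw":1,"dp":[0,0,0],"turn":0},{"claw":1,"dp":[0,0,0],"turn":0}]'
python3 - <<'E'
from station import *
import cv2,numpy as np
s=grab_frame('side')[:,:,::-1];t=grab_frame('top')[:,:,::-1]
cv2.imwrite('pics/s4.png',cv2.resize(s[110:260,190:350],None,fx=4,fy=4));cv2.imwrite('pics/t4.png',cv2.resize(t[120:270,140:300],None,fx=4,fy=4))
r=bot.get_obs()['eef_rot'];print(np.degrees(2*np.arctan2(r[1],r[0])))
E
```

```text
time: 6.42
tcp_pos: [0.4897, -0.134, 0.1901]
eef_rot: [2.844, -1.335, -0.002]
wrist_force: [-0.5, -0.3, -2.4]
width: 0.01
time: 7.42
tcp_pos: [0.5445, 0.0463, 0.19]
eef_rot: [2.366, -2.066, -0.002]
wrist_force: [-0.7, -0.2, -1.6]
width: 0.01
time: 7.92
tcp_pos: [0.5484, 0.0567, 0.1903]
eef_rot: [2.247, -2.195, -0.001]
wrist_force: [-0.1, -0.5, -2.0]
width: 0.0099
-88.68662483215441
```

View pics/s4.png

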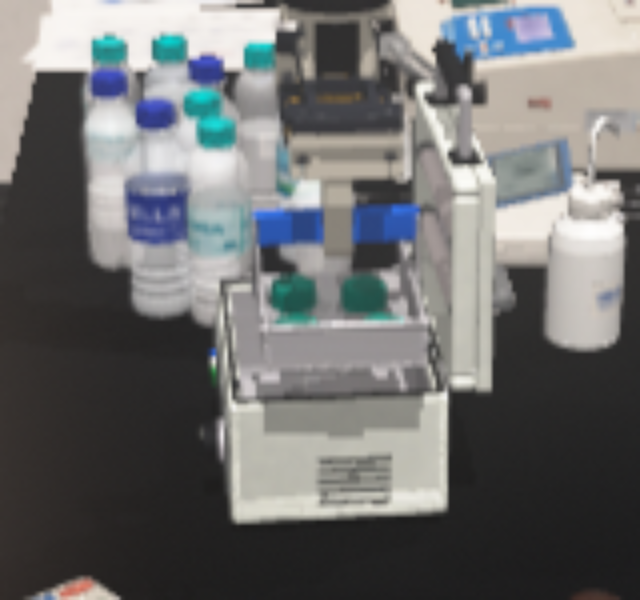

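View pics/t4.png

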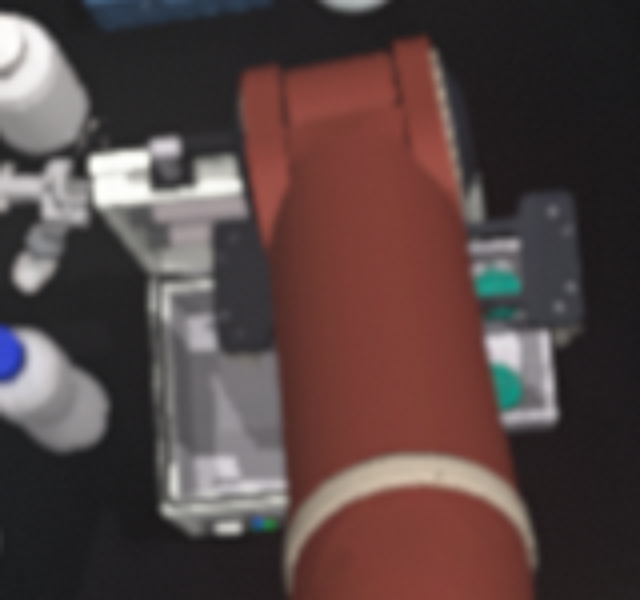

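```bash
python3 -m inch '[{"claw":1,"dp":[-0.05,0.02,-0.25],"turn":0},{"claw":1,"dp":[-0.05,0.02,-0.35],"turn":0},{"claw":1,"dp":[0,0,-0.2],"turn":0},{"claw":1,"dp":[0,0,0],"turn":0}]' 20
python3 -m inch '[{"claw":1,"dp":[0,0,0],"turn":0},{"claw":1,"dp":[0,0,-0.1],"turn":0},{"claw":1,"dp":[0,0,-0.1],"turn":0}]' 8
python3 -m inch '[{"claw":1,"dp":[0,0,-0.1],"turn":0},{"claw":1,"dp":[0,0,0],"turn":0}]' 8
python3 - <<'E'
from station import *
import cv2,numpy as np
s=grab_frame('side')[:,:,::-1]
cv2.imwrite('pics/s5.png',cv2.resize(s[110:260,190:350],None,fx=4,fy=4))
E
```

```text
time: 8.52
tcp_pos: [0.5441, 0.0586, 0.1575]
eef_rot: [2.246, -2.194, -0.002]
wrist_force: [0.0, -0.9, -2.8]
width: 0.0098
time: 8.9
tcp_pos: [0.545, 0.0587, 0.1507]
eef_rot: [-2.246, 2.195, -0.0]
wrist_force: [-0.3, 3.3, 7.7]
width: 0.0099
time: 9.15
tcp_pos: [0.5459, 0.0612, 0.1484]
eef_rot: [-2.246, 2.19, 0.0]
wrist_force: [-1.9, 2.8, 6.5]
width: 0.0113
```

View pics/s5.png

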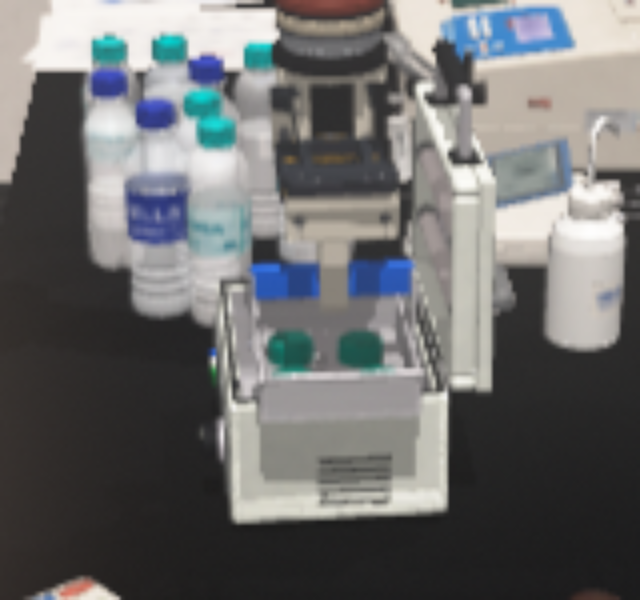

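```bash
python3 -m inch '[{"claw":1,"dp":[0,0,-0.08],"turn":0},{"claw":1,"dp":[0,0,-0.08],"turn":0},{"claw":1,"dp":[0,0,0],"turn":0}]' 5
python3 - <<'E'
from station import *
import cv2,numpy as np
s=grab_frame('side')[:,:,::-1]
cv2.imwrite('pics/s6.png',cv2.resize(s[110:260,190:350],None,fx=4,fy=4))
E
```

```text
time: 9.57
tcp_pos: [0.5469, 0.0613, 0.1422]
eef_rot: [-2.244, 2.189, -0.002]
wrist_force: [-1.2, 3.3, 5.8]
width: 0.0107
```

View pics/s6.png

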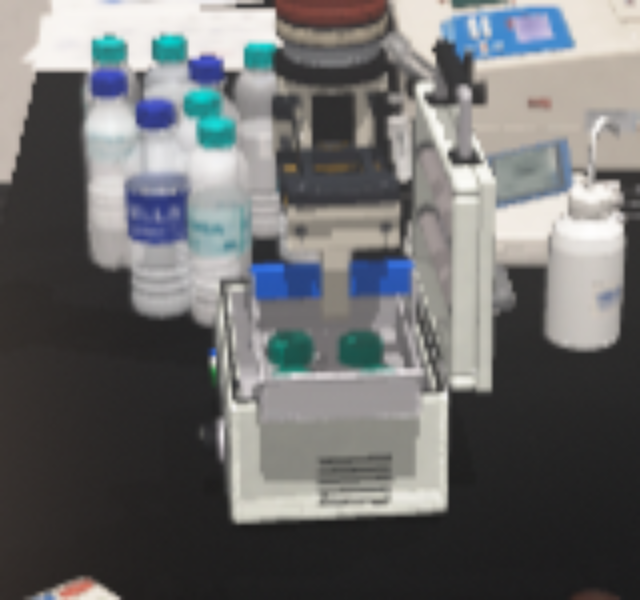

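```bash
python3 -m inch '[{"claw":1,"dp":[0,0,0],"turn":0},{"claw":1,"dp":[0,0,0.3],"turn":0},{"claw":1,"dp":[0,0,0.4],"turn":0},{"claw":1,"dp":[0,-0.2,0.2],"turn":0},{"claw":1,"dp":[0,-0.45,0],"turn":0},{"claw":1,"dp":[0,-0.6,0],"turn":0},{"claw":1,"dp":[0,-0.7,0],"turn":0},{"claw":1,"dp":[0,-0.7,0],"turn":0}]' 20
python3 -m inch '[{"claw":1,"dp":[0,-0.7,0],"turn":0},{"claw":1,"dp":[0,-0.6,0],"turn":0},{"claw":1,"dp":[0,-0.45,-0.3],"turn":0},{"claw":1,"dp":[0,-0.2,-0.5],"turn":0},{"claw":1,"dp":[0,0,-0.7],"turn":0},{"claw":1,"dp":[0,0,-0.7],"turn":0},{"claw":1,"dp":[0,0,-0.5],"turn":0},{"claw":1,"dp":[0,0,-0.3],"turn":0}]' 20
python3 - <<'E'
from station import *
import cv2,numpy as np
s=grab_frame('side')[:,:,::-1]
cv2.imwrite('pics/s7.png',cv2.resize(s[150:310,190:350],None,fx=4,fy=4))
o=bot.get_obs();print(o['tcp_pos'],o['torque'],o['wrist_force'])
E
```

```text
time: 10.62
tcp_pos: [0.5439, -0.0502, 0.1754]
eef_rot: [2.244, -2.196, -0.001]
wrist_force: [0.6, 0.2, -3.4]
width: 0.0103
time: 11.62
tcp_pos: [0.5434, -0.1257, 0.0541]
eef_rot: [2.245, -2.195, -0.004]
wrist_force: [-0.6, 0.2, -2.6]
width: 0.0098
[ 0.54296097 -0.12543429  0.05331028] [ 0.00483574 -0.00991828  0.05535627] [-0.52220451 -0.84906885 -2.34580013]
```

View pics/s7.png

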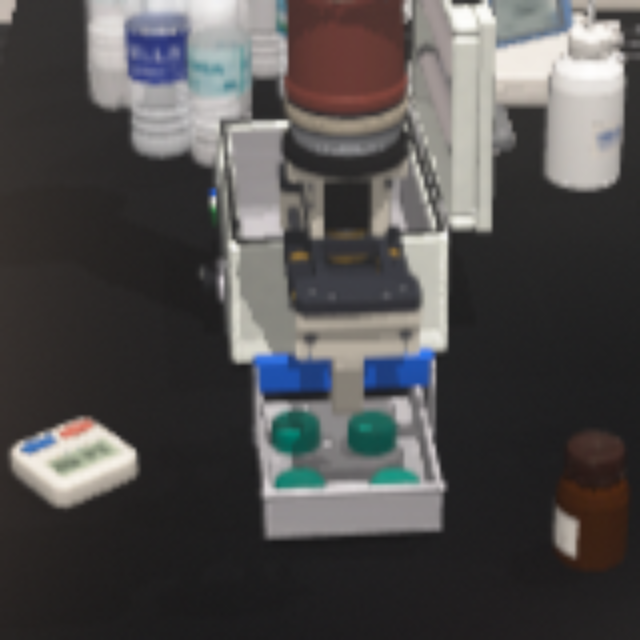

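```bash
python3 -m inch '[{"claw":1,"dp":[0,0,-0.15],"turn":0},{"claw":1,"dp":[0,0,-0.1],"turn":0},{"claw":1,"dp":[0,0,0],"turn":0}]' 8
python3 -m inch '[{"claw":0.55,"dp":[0,0,0],"turn":0},{"claw":0.55,"dp":[0,0,0],"turn":0},{"claw":0.55,"dp":[0,0,0],"turn":0}]' 8
python3 - <<'E'
from station import *
import cv2,numpy as np
s=grab_frame('side')[:,:,::-1]
cv2.imwrite('pics/s8.png',cv2.resize(s[150:310,190:350],None,fx=4,fy=4))
E
```

```text
time: 12.05
tcp_pos: [0.5449, -0.1254, 0.0464]
eef_rot: [-2.247, 2.195, -0.0]
wrist_force: [-0.4, 0.3, -1.8]
width: 0.0099
time: 12.42
tcp_pos: [0.5451, -0.1254, 0.0466]
eef_rot: [-2.247, 2.195, -0.001]
wrist_force: [0.1, 0.5, -0.4]
width: 0.0208
```

View pics/s8.png

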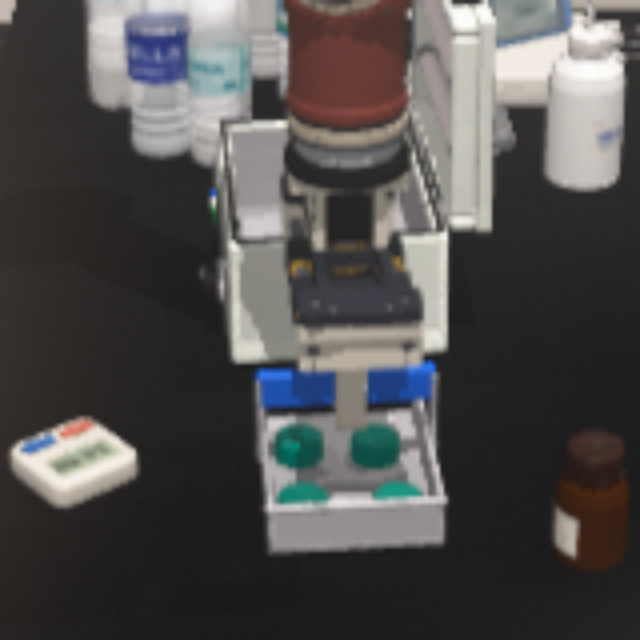

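```bash
python3 -m inch '[{"claw":0.6,"dp":[0,0,0.32],"turn":0},{"claw":0.6,"dp":[0,0,0.32],"turn":0},{"claw":1,"dp":[0,0,0],"turn":0},{"claw":1,"dp":[0,0,0],"turn":0},{"claw":1,"dp":[0,0,0],"turn":0}]' 20
python3 -m inch '[{"claw":1,"dp":[0,0,0.1],"turn":0},{"claw":1,"dp":[0,0,0.3],"turn":0},{"claw":1,"dp":[0,0,0.5],"turn":0},{"claw":1,"dp":[0,0,0.7],"turn":0},{"claw":1,"dp":[0,0,0.7],"turn":0},{"claw":1,"dp":[0,0,0.6],"turn":0},{"claw":1,"dp":[0,0,0.3],"turn":0},{"claw":1,"dp":[0,0,0],"turn":0}]' 20
python3 - <<'E'
from station import *
import cv2,numpy as np
s=grab_frame('side')[:,:,::-1]
cv2.imwrite('pics/s9.png',cv2.resize(s[110:270,190:350],None,fx=4,fy=4))
E
```

```text
time: 13.1
tcp_pos: [0.5456, -0.1255, 0.073]
eef_rot: [-2.246, 2.195, -0.003]
wrist_force: [-1.1, -0.1, 6.9]
width: 0.0096
time: 14.1
tcp_pos: [0.545, -0.1254, 0.2004]
eef_rot: [-2.247, 2.195, -0.001]
wrist_force: [-0.2, -0.0, -2.8]
width: 0.0099
```

View pics/s9.png

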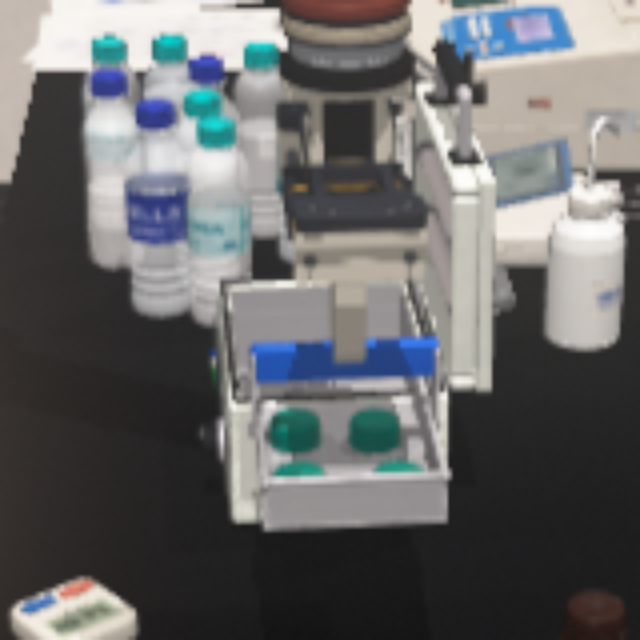

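```bash
python3 -m inch '[{"claw":1,"dp":[0,0.2,0],"turn":0},{"claw":1,"dp":[0,0.4,0],"turn":0},{"claw":1,"dp":[0,0.6,0],"turn":0},{"claw":1,"dp":[0,0.7,0],"turn":0},{"claw":1,"dp":[0,0.7,0],"turn":0},{"claw":1,"dp":[0,0.7,0],"turn":0},{"claw":1,"dp":[0,0.6,0],"turn":0},{"claw":1,"dp":[0,0.45,0],"turn":0}]' 20
python3 -m inch '[{"claw":1,"dp":[0,0.25,-0.1],"turn":0},{"claw":1,"dp":[0,0.15,-0.3],"turn":0},{"claw":1,"dp":[0,0,-0.2],"turn":0},{"claw":1,"dp":[0,0,-0.1],"turn":0},{"claw":1,"dp":[0,0,-0.1],"turn":0},{"claw":1,"dp":[0,0,-0.05],"turn":0}]' 14
python3 -m inch '[{"claw":1,"dp":[0,0,-0.05],"turn":0},{"claw":1,"dp":[0,0,0],"turn":0}]' 14
python3 - <<'E'
from station import *
import cv2,numpy as np
s=grab_frame('side')[:,:,::-1]
cv2.imwrite('pics/s10.png',cv2.resize(s[110:270,190:350],None,fx=4,fy=4))
o=bot.get_obs();print(o['torque'])
E
```

```text
time: 15.15
tcp_pos: [0.5442, 0.0514, 0.1994]
eef_rot: [2.25, -2.192, -0.002]
wrist_force: [0.6, -0.1, -2.5]
width: 0.0096
time: 15.9
tcp_pos: [0.5464, 0.0678, 0.1683]
eef_rot: [-2.243, 2.19, 0.001]
wrist_force: [-3.2, 5.7, 11.9]
width: 0.0103
time: 16.15
tcp_pos: [0.547, 0.0688, 0.167]
eef_rot: [-2.242, 2.187, -0.0]
wrist_force: [-1.9, 6.2, 11.6]
width: 0.0107
[ 1.37007797  0.43010886 -0.02798926]
```

View pics/s10.png

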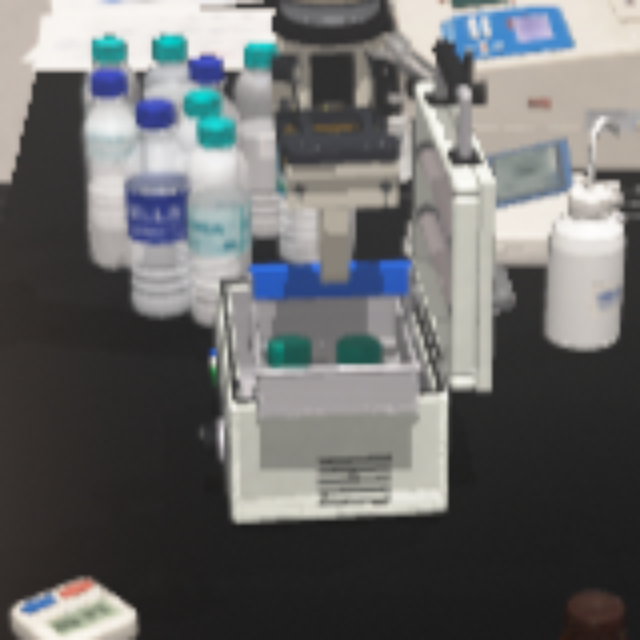

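```bash
python3 -m inch '[{"claw":1,"dp":[0,0,0.3],"turn":0},{"claw":1,"dp":[0,-0.1,0.25],"turn":0},{"claw":1,"dp":[0,-0.3,0],"turn":0},{"claw":1,"dp":[0,-0.4,0],"turn":0},{"claw":1,"dp":[0,-0.27,0],"turn":0},{"claw":1,"dp":[0,-0.1,-0.1],"turn":0},{"claw":1,"dp":[0,0,-0.1],"turn":0},{"claw":1,"dp":[0,0,0],"turn":0}]' 16
```

```text
time: 17.2
tcp_pos: [0.5444, 0.0186, 0.1772]
eef_rot: [2.248, -2.194, -0.002]
wrist_force: [-0.7, -0.2, -2.4]
width: 0.0096
```

```bash
python3 -m inch '[{"claw":1,"dp":[0,0,-0.1],"turn":0},{"claw":1,"dp":[0,0,-0.1],"turn":0},{"claw":1,"dp":[0,0,-0.06],"turn":0}]' 16
python3 -m inch '[{"claw":1,"dp":[0,0.12,0],"turn":0},{"claw":1,"dp":[0,0.12,0],"turn":0}]' 16
```

```text
time: 17.58
tcp_pos: [0.5461, 0.0179, 0.1718]
eef_rot: [-2.245, 2.193, -0.005]
wrist_force: [-6.2, -0.7, 23.3]
width: 0.0099
time: 17.82
tcp_pos: [0.5467, 0.0257, 0.1714]
eef_rot: [-2.245, 2.195, -0.009]
wrist_force: [-3.5, -3.2, 15.3]
width: 0.0099
```

```bash
python3 -m inch '[{"claw":1,"dp":[0,0.12,0],"turn":0},{"claw":1,"dp":[0,0.12,0],"turn":0}]' 16
python3 -m inch '[{"claw":1,"dp":[0,0.12,-0.05],"turn":0},{"claw":1,"dp":[0,0.12,-0.05],"turn":0}]' 16
python3 - <<'E'
from station import *
import cv2,numpy as np
s=grab_frame('side')[:,:,::-1]
cv2.imwrite('pics/s11.png',cv2.resize(s[110:270,190:350],None,fx=4,fy=4))
o=bot.get_obs();print(o['torque'])
E
```

```text
time: 18.08
tcp_pos: [0.5476, 0.0356, 0.1704]
eef_rot: [-2.244, 2.193, -0.011]
wrist_force: [-0.2, -2.1, 7.4]
width: 0.0102
time: 18.32
tcp_pos: [0.5475, 0.0469, 0.1669]
eef_rot: [-2.244, 2.191, -0.008]
wrist_force: [-2.1, -0.3, 14.8]
width: 0.0119
[-0.30479582  0.19984268 -0.00873933]
```

View pics/s11.png

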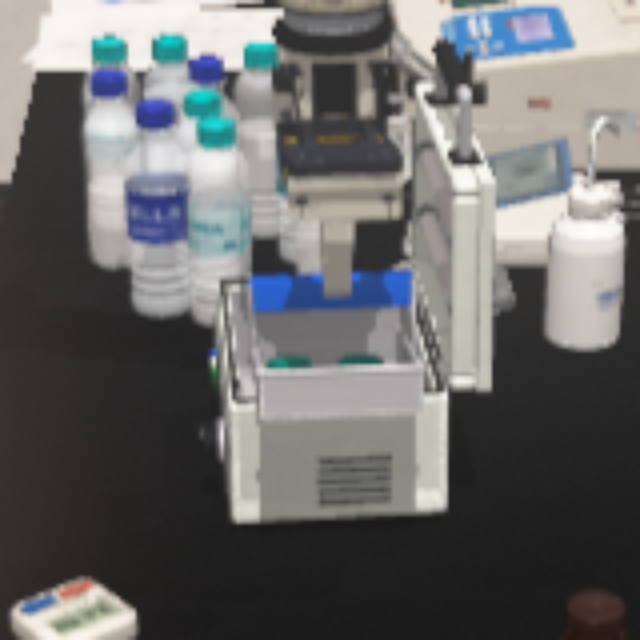

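```bash
cat > tilt.py <<'E'
from h import *
import sys
y,z,d=map(float,sys.argv[1:4])
for th in np.arange(0,.7,.05):
    c,s=np.cos(th),np.sin(th)
    f=lambda a,b:proj('side',(.547,y+a*c+b*s,z-a*s+b*c))
    print(round(th,2),'rearbot v',f(-.075,-d)[1].round(1),'reartop v',f(-.075,-d+.03)[1].round(1),'lip z',round(z-.075*s-d*c,4),'rim gap mm', ((.023-y)*s+(.1-z)*c+d)*-1000)
E
python3 tilt.py .0469 .1669 .072
python3 - <<'E'
import cv2
s=cv2.imread('pics/s11.png')
cv2.imwrite('pics/s11b.png',cv2.resize(s[230:450,200:470],None,fx=2.9,fy=2.7,interpolation=cv2.INTER_CUBIC))
E
```

```text
0.0 rearbot v 219.0 reartop v 208.8 lip z 0.0949 rim gap mm -5.100000000000008
0.05 rearbot v 218.3 reartop v 207.9 lip z 0.0912 rim gap mm -3.9891054340075587
0.1 rearbot v 217.6 reartop v 206.8 lip z 0.0878 rim gap mm -3.048202685040899
0.15 rearbot v 216.7 reartop v 205.7 lip z 0.0845 rim gap mm -2.2796435199597678
0.2 rearbot v 215.8 reartop v 204.6 lip z 0.0814 rim gap mm -1.685348936418987
0.25 rearbot v 214.7 reartop v 203.3 lip z 0.0786 rim gap mm -1.2668043613747737
0.3 rearbot v 213.6 reartop v 202.0 lip z 0.076 rim gap mm -1.0250559382909556
0.35 rearbot v 212.3 reartop v 200.7 lip z 0.0735 rim gap mm -0.9607079123250678
0.4 rearbot v 211.0 reartop v 199.3 lip z 0.0714 rim gap mm -1.0739211200302412
0.45 rearbot v 209.6 reartop v 197.8 lip z 0.0694 rim gap mm -1.3644125873475272
0.5 rearbot v 208.1 reartop v 196.3 lip z 0.0678 rim gap mm -1.831456236893625
0.55 rearbot v 206.5 reartop v 194.8 lip z 0.0663 rim gap mm -2.473884702776319
0.6 rearbot v 204.9 reartop v 193.2 lip z 0.0651 rim gap mm -3.2900922484011828
0.65 rearbot v 203.2 reartop v 191.6 lip z 0.0642 rim gap mm -4.278038779976817
```

View pics/s11b.png

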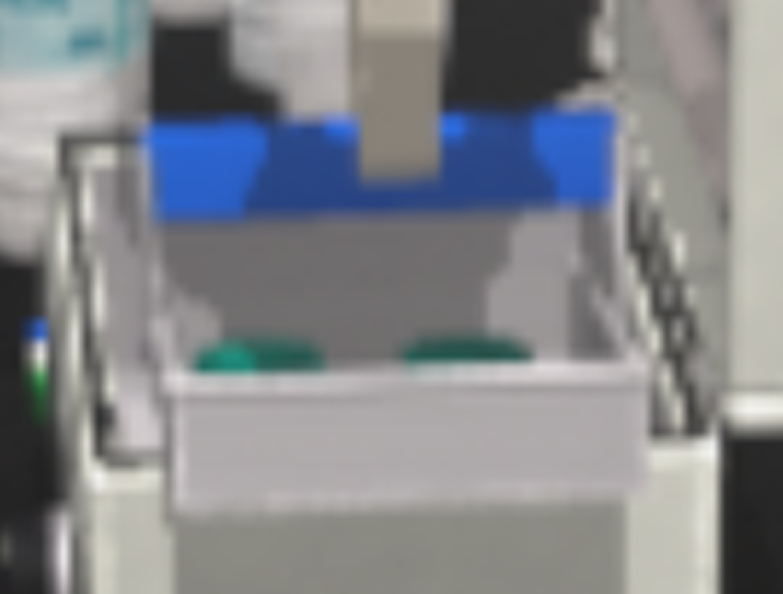

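```bash
python3 -m inch '[{"claw":1,"dp":[0,0.13,-0.06],"turn":0},{"claw":1,"dp":[0,0.13,-0.06],"turn":0},{"claw":1,"dp":[0,0.13,-0.06],"turn":0}]' 16
python3 - <<'E'
from station import *
import cv2,numpy as np
s=grab_frame('side')[:,:,::-1];t=grab_frame('top')[:,:,::-1]
cv2.imwrite('pics/s12.png',cv2.resize(s[110:270,190:350],None,fx=4,fy=4))
E
```

```text
time: 18.75
tcp_pos: [0.5479, 0.0637, 0.1597]
eef_rot: [-2.243, 2.189, -0.007]
wrist_force: [-1.2, 1.4, 11.3]
width: 0.0133
```

View pics/s12.png

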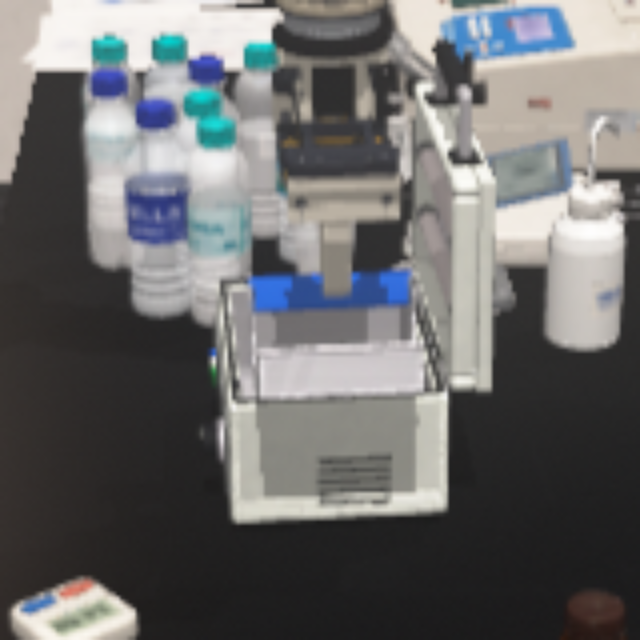

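```bash
python3 -m inch '[{"claw":1,"dp":[0,0.12,-0.09],"turn":0},{"claw":1,"dp":[0,0.12,-0.09],"turn":0},{"claw":1,"dp":[0,0.12,-0.09],"turn":0},{"claw":1,"dp":[0,0,0],"turn":0},{"claw":1,"dp":[0,0,0],"turn":0}]' 16
python3 - <<'E'
from station import *
import cv2,numpy as np
s=grab_frame('side')[:,:,::-1];t=grab_frame('top')[:,:,::-1]
cv2.imwrite('pics/s13.png',cv2.resize(s[110:270,190:350],None,fx=4,fy=4))
cv2.imwrite('pics/t13.png',cv2.resize(t[130:270,140:300],None,fx=4,fy=4))
E
```

```text
time: 19.48
tcp_pos: [0.5475, 0.0808, 0.1482]
eef_rot: [-2.244, 2.186, -0.003]
wrist_force: [0.2, 4.3, 8.2]
width: 0.0144
```

View pics/s13.png

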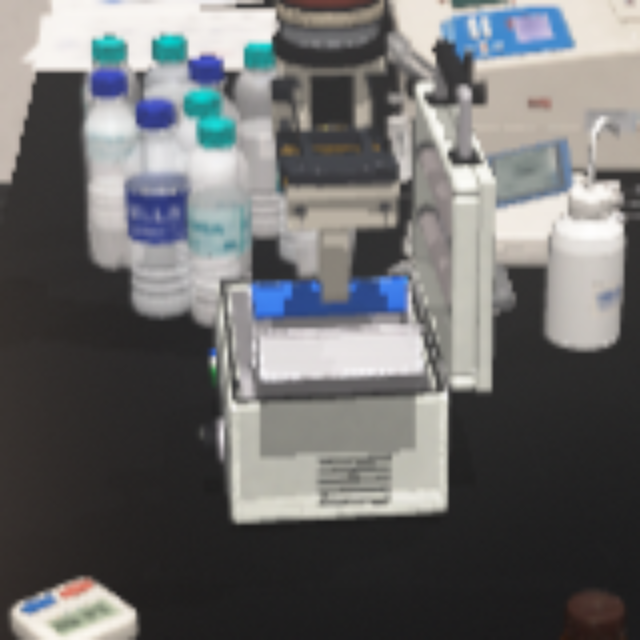

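View pics/t13.png

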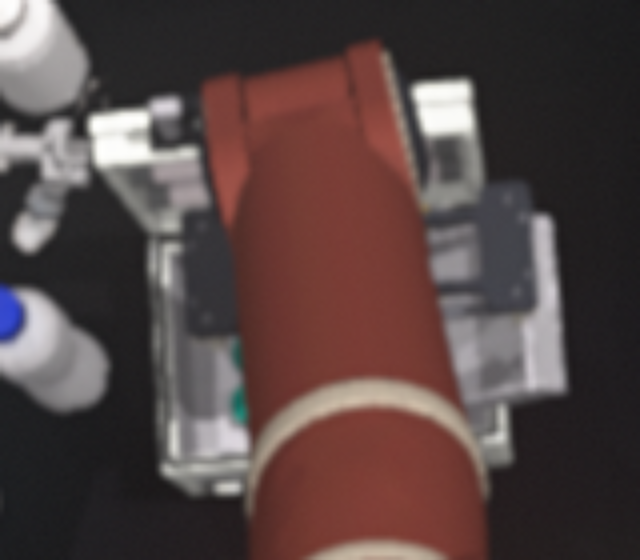

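```bash
python3 -m inch '[{"claw":1,"dp":[0,0,0],"turn":0},{"claw":1,"dp":[0,0,0.2],"turn":0},{"claw":1,"dp":[0,0,0.4],"turn":0},{"claw":1,"dp":[0,0,0.5],"turn":0},{"claw":1,"dp":[0,0,0.5],"turn":0},{"claw":1,"dp":[0,-0.1,0.3],"turn":0}]' 16
python3 - <<'E'
from station import *
import cv2,numpy as np
s=grab_frame('side')[:,:,::-1]
cv2.imwrite('pics/s14.png',cv2.resize(s[110:270,190:350],None,fx=4,fy=4))
E
```

```text
time: 20.32
tcp_pos: [0.5448, 0.0725, 0.2221]
eef_rot: [-2.247, 2.195, -0.001]
wrist_force: [0.4, 0.5, -2.5]
width: 0.01
```

View pics/s14.png

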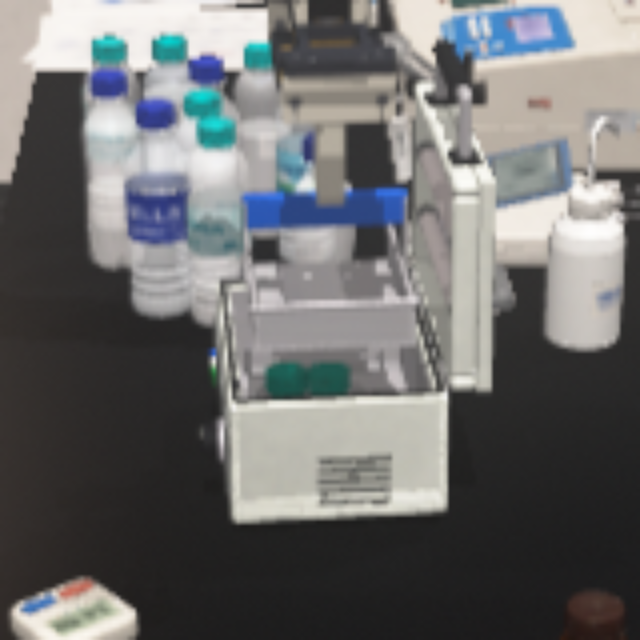

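```bash
python3 -m inch '[{"claw":1,"dp":[0,-0.4,0],"turn":0},{"claw":1,"dp":[0,-0.8,0],"turn":0},{"claw":1,"dp":[0,-1,0],"turn":0},{"claw":1,"dp":[0,-1,0],"turn":0},{"claw":1,"dp":[0,-0.9,0],"turn":0},{"claw":1,"dp":[0,-0.6,-0.3],"turn":0},{"claw":1,"dp":[0,-0.3,-0.6],"turn":0},{"claw":1,"dp":[0,0,-0.8],"turn":0}]' 20
python3 -m inch '[{"claw":1,"dp":[0,0,-0.8],"turn":0},{"claw":1,"dp":[0,0,-0.6],"turn":0},{"claw":1,"dp":[0,0,-0.35],"turn":0},{"claw":1,"dp":[0,0,-0.15],"turn":0},{"claw":1,"dp":[0,0,0],"turn":0}]' 20
python3 - <<'E'
from station import *
import cv2,numpy as np
s=grab_frame('side')[:,:,::-1];t=grab_frame('top')[:,:,::-1]
cv2.imwrite('pics/s15.png',cv2.resize(s[150:310,190:350],None,fx=4,fy=4))
cv2.imwrite('pics/t15.png',cv2.resize(t[130:290,140:360],None,fx=3.5,fy=3.5))
E
```

```text
time: 21.38
tcp_pos: [0.5439, -0.131, 0.1523]
eef_rot: [2.241, -2.199, 0.002]
wrist_force: [1.4, 0.5, -2.0]
width: 0.0096
time: 22.0
tcp_pos: [0.5449, -0.1276, 0.0776]
eef_rot: [-2.247, 2.196, -0.0]
wrist_force: [-0.1, -0.3, -0.6]
width: 0.0095
```

View pics/s15.png

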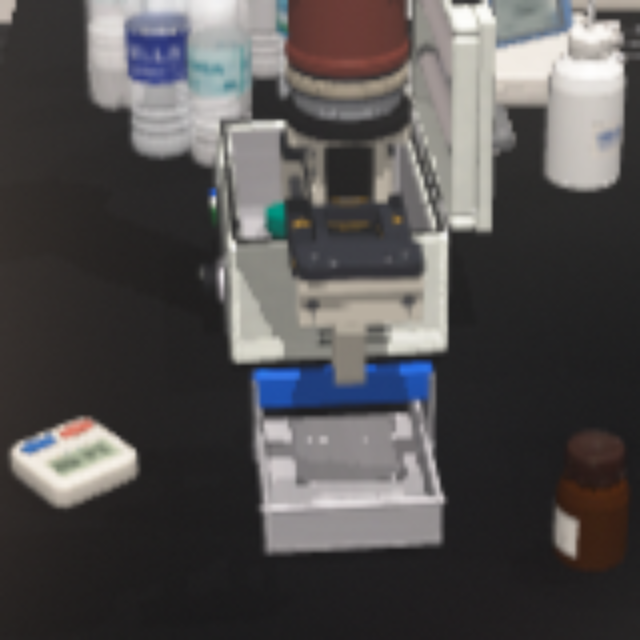

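View pics/t15.png

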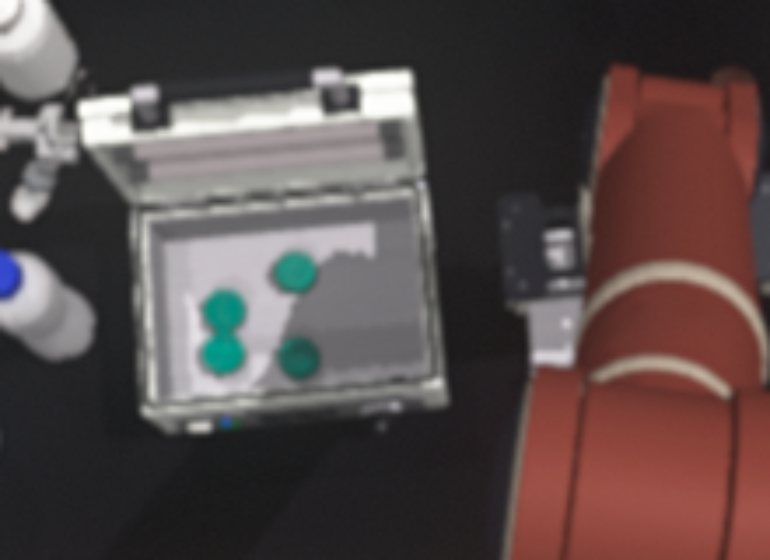

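```bash
python3 -m inch '[{"claw":1,"dp":[0,0,-0.05],"turn":0},{"claw":1,"dp":[0,0,0],"turn":0},{"claw":0.5,"dp":[0,0,0],"turn":0},{"claw":0.5,"dp":[0,0,0],"turn":0},{"claw":0.5,"dp":[0,0,0.2],"turn":0},{"claw":0,"dp":[0,0,0.6],"turn":0},{"claw":0,"dp":[0,0,1],"turn":0},{"claw":0,"dp":[0,0,1],"turn":0}]' 20
python3 - <<'E'
from station import *
import cv2,numpy as np
s=grab_frame('side')[:,:,::-1];t=grab_frame('top')[:,:,::-1]
cv2.imwrite('pics/s16.png',s);cv2.imwrite('pics/t16.png',t)
cv2.imwrite('pics/s16c.png',cv2.resize(s[110:220,270:350],None,fx=5.4,fy=5.4,interpolation=cv2.INTER_CUBIC))
cv2.imwrite('pics/t16c.png',cv2.resize(t[140:200,155:275],None,fx=6.6,fy=6.6,interpolation=cv2.INTER_CUBIC))
E
```

```text
time: 23.1
tcp_pos: [0.5446, -0.1273, 0.189]
eef_rot: [-2.247, 2.195, 0.0]
wrist_force: [1.1, 0.5, 0.9]
width: 0.0454
```

View pics/s16c.png

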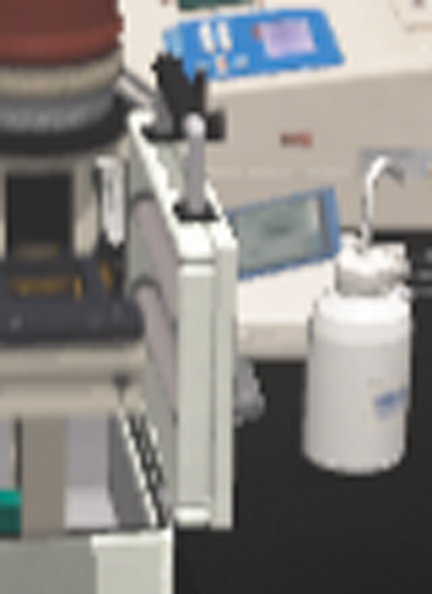

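View pics/t16c.png

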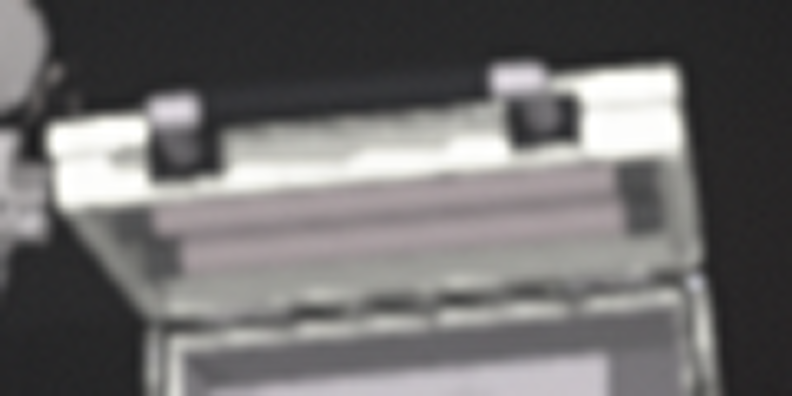

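View pics/s16.png

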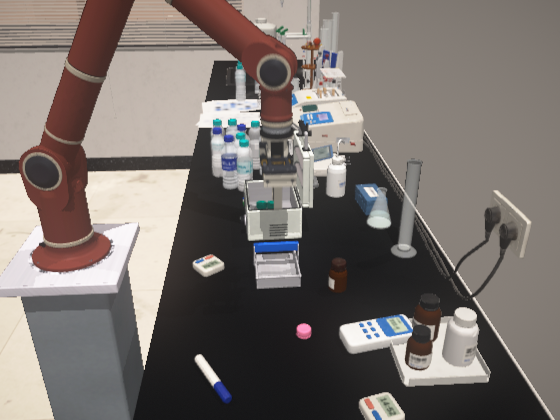

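Run:
```python
from h import *
np.set_printoptions(precision=4,suppress=True)
X,e=tri((305.7,132.7),(233.4,151.4));print(X,e)
L=onz("top",(155+172/6.6-.4,140+110/6.6-.4),X[2]);print(L)
print('bar mid',(X+L)/2, np.linalg.norm(X-L), np.degrees(np.arctan2(-(L-X)[0],(L-X)[1])))
for th in(1.5,1.57,1.65,1.7): 
  h=np.array([.622,.102]); print(th,h[0]-.192*np.cos(th)+0*.014*np.sin(th),h[1]+.192*np.sin(th)+.014*np.cos(th), 'with 14mm',h[0]-.192*np.cos(th)+.014*np.sin(th))
print(proj('top',(.636,.118,.294)),proj('side',(.636,.118,.294)))
```

```text
[0.6328 0.0652 0.2987] 0.0022800744863816945
[0.6302 0.1773 0.2987]
bar mid [0.6315 0.1212 0.2987] 0.11210322545751596 1.36635440654754
1.5 0.608418457279801 0.2945093582513263 with 14mm 0.6223833870922578
1.57 0.6218471052715392 0.2940110876968625 with 14mm 0.6358471008325849
1.65 0.6371912106508929 0.29229039301985815 with 14mm 0.6511473210492478
1.7 0.6467381429047407 0.2905958206867366 with 14mm 0.6606214502510753
[208.8452 152.7264] [305.0942 127.9366]
```

```bash
python3 -m inch '[{"claw":-0.3,"dp":[0.05,0,0.5],"turn":1},{"claw":-0.3,"dp":[0.1,0.1,0.54],"turn":1},{"claw":-0.3,"dp":[0.1,0.2,0.54],"turn":1},{"claw":-0.3,"dp":[0.1,0.2,0.54],"turn":1},{"claw":-0.3,"dp":[0.1,0.3,0.54],"turn":1},{"claw":-0.3,"dp":[0.1,0.4,0.54],"turn":1},{"claw":-0.3,"dp":[0.15,0.4,0.54],"turn":1},{"claw":-0.3,"dp":[0.15,0.5,0.54],"turn":1}]' 20
python3 -m inch '[{"claw":-0.3,"dp":[0.15,0.5,0],"turn":1},{"claw":-0.3,"dp":[0.15,0.5,0],"turn":1},{"claw":-0.3,"dp":[0.15,0.5,0],"turn":1},{"claw":-0.3,"dp":[0.15,0.5,0],"turn":1},{"claw":-0.3,"dp":[0.15,0.5,0],"turn":1},{"claw":-0.3,"dp":[0.15,0.5,0],"turn":1},{"claw":-0.3,"dp":[0.15,0.5,0],"turn":1},{"claw":-0.3,"dp":[0.15,0.5,0],"turn":1}]'
python3 -m inch '[{"claw":-0.3,"dp":[0.15,0.1,0],"turn":1},{"claw":-0.3,"dp":[0,0,0],"turn":1},{"claw":-0.3,"dp":[0,0,0],"turn":0},{"claw":-0.3,"dp":[0,0,0],"turn":0}]'
```

```text
time: 24.2
tcp_pos: [0.5785, -0.0432, 0.3588]
eef_rot: [2.863, -1.291, -0.002]
wrist_force: [0.1, 1.2, 0.4]
width: 0.0606
time: 25.2
tcp_pos: [0.6266, 0.1171, 0.3579]
eef_rot: [3.132, -0.233, -0.002]
wrist_force: [-0.2, 0.0, -0.2]
width: 0.0601
time: 25.7
tcp_pos: [0.6326, 0.1204, 0.3583]
eef_rot: [3.141, 0.034, -0.001]
wrist_force: [0.2, -0.5, -0.2]
width: 0.0607
```

```bash
python3 -m inch '[{"claw":-0.3,"dp":[0,0,-0.4],"turn":0},{"claw":-0.3,"dp":[0,0,-0.5],"turn":0},{"claw":-0.3,"dp":[0,0,-0.5],"turn":0},{"claw":-0.3,"dp":[0,0,-0.3],"turn":0},{"claw":-0.3,"dp":[0,0,-0.25],"turn":0},{"claw":-0.3,"dp":[0,0,0],"turn":0}]' 20
python3 - <<'E'
from station import *
import cv2,numpy as np
s=grab_frame('side')[:,:,::-1]
cv2.imwrite('pics/s17.png',cv2.resize(s[80:200,240:360],None,fx=5,fy=5,interpolation=cv2.INTER_CUBIC))
E
```

```text
time: 26.45
tcp_pos: [0.6326, 0.1205, 0.2801]
eef_rot: [3.141, 0.036, -0.002]
wrist_force: [0.4, -0.5, -1.0]
width: 0.0603
```

View pics/s17.png

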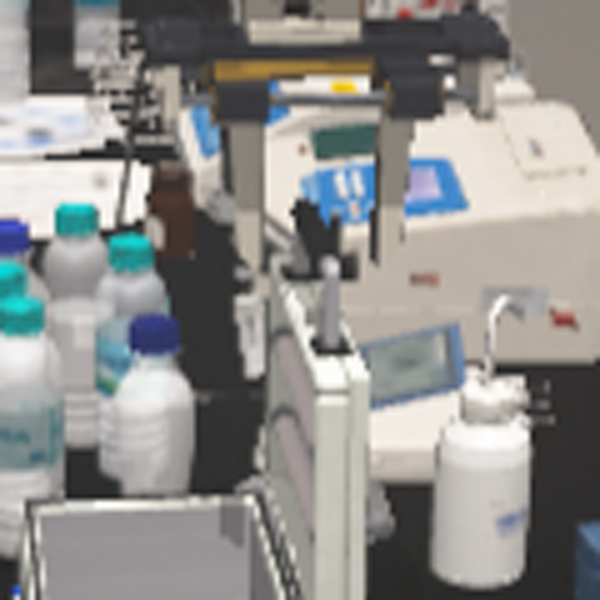

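```bash
python3 -m inch '[{"claw":1,"dp":[0,0,0],"turn":0},{"claw":1,"dp":[0,0,0],"turn":0},{"claw":1,"dp":[0,0,0],"turn":0},{"claw":1,"dp":[0,0,0],"turn":0},{"claw":1,"dp":[0,0,0],"turn":0},{"claw":1,"dp":[0,0,0],"turn":0}]' 15
```

```text
time: 27.25
tcp_pos: [0.6328, 0.1207, 0.2806]
eef_rot: [-3.141, -0.037, 0.0]
wrist_force: [-0.2, 0.2, 0.4]
width: 0.0154
```

Run:
```python
import numpy as np
a=np.concatenate([np.linspace(1.628,.1,20),[.0728]])
x=-.1925*np.cos(a)/.04; z=.1925*np.sin(a)/.04
for i in range(20): print(i,round(a[i+1],3),round(x[i+1]-x[i],2),round(z[i+1]-z[i],2), 'pos',round(.6218+x[i+1]*.04,4),round(.102-.0137+z[i+1]*.04,4))
```

```text
0 1.548 -0.39 0.01 pos 0.6173 0.2807
1 1.467 -0.39 -0.02 pos 0.6019 0.2798
2 1.387 -0.38 -0.06 pos 0.5866 0.2775
3 1.306 -0.38 -0.09 pos 0.5715 0.2741
4 1.226 -0.37 -0.12 pos 0.5567 0.2695
5 1.145 -0.36 -0.15 pos 0.5424 0.2636
6 1.065 -0.35 -0.17 pos 0.5285 0.2567
7 0.985 -0.33 -0.2 pos 0.5153 0.2487
8 0.904 -0.31 -0.23 pos 0.5028 0.2396
9 0.824 -0.29 -0.25 pos 0.491 0.2295
10 0.743 -0.27 -0.27 pos 0.4801 0.2186
11 0.663 -0.25 -0.3 pos 0.4701 0.2068
12 0.583 -0.23 -0.31 pos 0.461 0.1942
13 0.502 -0.2 -0.33 pos 0.4531 0.1809
14 0.422 -0.17 -0.35 pos 0.4462 0.1671
15 0.341 -0.14 -0.36 pos 0.4404 0.1527
16 0.261 -0.11 -0.37 pos 0.4358 0.1379
17 0.18 -0.08 -0.38 pos 0.4324 0.1228
18 0.1 -0.05 -0.38 pos 0.4303 0.1075
19 0.073 -0.01 -0.13 pos 0.4298 0.1023
```

```bash
python3 -m inch '[{"claw":1,"dp":[-0.39,-0.01,0.01],"turn":0},{"claw":1,"dp":[-0.39,-0.01,-0.02],"turn":0},{"claw":1,"dp":[-0.38,-0.01,-0.06],"turn":0},{"claw":1,"dp":[-0.38,-0.01,-0.09],"turn":0}]' 15
python3 -m inch '[{"claw":1,"dp":[-0.37,-0.01,-0.12],"turn":0},{"claw":1,"dp":[-0.36,-0.01,-0.15],"turn":0},{"claw":1,"dp":[0,0,0],"turn":0}]' 15
python3 - <<'E'
from station import *
import cv2,numpy as np
s=grab_frame('side')[:,:,::-1]
cv2.imwrite('pics/s18.png',cv2.resize(s[80:260,200:360],None,fx=3.3,fy=3.3,interpolation=cv2.INTER_CUBIC))
E
```

```text
time: 27.75
tcp_pos: [0.5723, 0.1188, 0.2752]
eef_rot: [-3.141, -0.036, -0.007]
wrist_force: [0.9, 0.0, 1.1]
width: 0.0154
time: 28.12
tcp_pos: [0.541, 0.1179, 0.2636]
eef_rot: [3.14, 0.037, -0.002]
wrist_force: [-2.2, 0.3, 2.4]
width: 0.0154
```

View pics/s18.png

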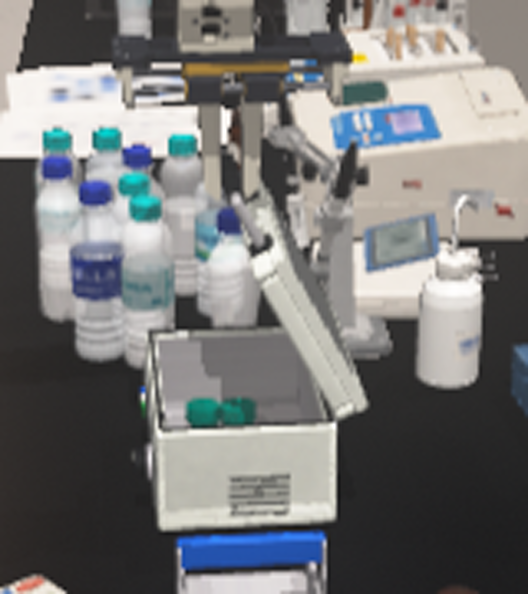

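Lid follows the arc, small forces, caps on the floor. Continue.

```bash
python3 -m inch '[{"claw":1,"dp":[-0.35,-0.01,-0.17],"turn":0},{"claw":1,"dp":[-0.33,-0.01,-0.2],"turn":0},{"claw":1,"dp":[-0.31,-0.01,-0.23],"turn":0},{"claw":1,"dp":[-0.29,-0.01,-0.25],"turn":0},{"claw":1,"dp":[0,0,0],"turn":0}]' 20
python3 -m inch '[{"claw":1,"dp":[-0.27,-0.01,-0.27],"turn":0},{"claw":1,"dp":[-0.25,-0.01,-0.3],"turn":0},{"claw":1,"dp":[-0.23,-0.01,-0.31],"turn":0},{"claw":1,"dp":[-0.2,0,-0.33],"turn":0},{"claw":1,"dp":[0,0,0],"turn":0}]' 20
python3 - <<'E'
from station import *
import cv2,numpy as np
s=grab_frame('side')[:,:,::-1]
cv2.imwrite('pics/s19.png',cv2.resize(s[80:260,200:360],None,fx=3.3,fy=3.3,interpolation=cv2.INTER_CUBIC))
E
```

```text
time: 28.8
tcp_pos: [0.4907, 0.1162, 0.2289]
eef_rot: [3.141, 0.036, -0.002]
wrist_force: [-0.6, -1.5, -0.9]
width: 0.0153
time: 29.42
tcp_pos: [0.4529, 0.115, 0.1806]
eef_rot: [3.141, 0.036, -0.003]
wrist_force: [1.2, -2.5, -2.1]
width: 0.0154
```

View pics/s19.png

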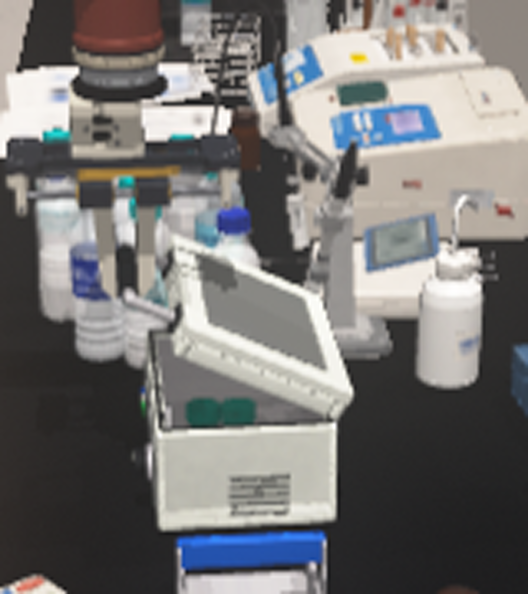

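```bash
python3 -m inch '[{"claw":1,"dp":[-0.17,-0.01,-0.35],"turn":0},{"claw":1,"dp":[-0.14,0,-0.36],"turn":0},{"claw":1,"dp":[-0.11,-0.01,-0.37],"turn":0},{"claw":1,"dp":[-0.06,0,-0.25],"turn":0},{"claw":1,"dp":[0,0,0],"turn":0}]' 20
python3 -m inch '[{"claw":1,"dp":[-0.03,0,-0.15],"turn":0},{"claw":1,"dp":[-0.02,0,-0.15],"turn":0},{"claw":1,"dp":[-0.02,0,-0.12],"turn":0},{"claw":1,"dp":[-0.02,0,-0.1],"turn":0},{"claw":1,"dp":[0,0,0],"turn":0}]' 20
```

```text
time: 30.1
tcp_pos: [0.4321, 0.1143, 0.1272]
eef_rot: [3.14, 0.036, -0.007]
wrist_force: [-3.2, -1.3, 0.2]
width: 0.0153
time: 30.72
tcp_pos: [0.4284, 0.1142, 0.1068]
eef_rot: [3.14, 0.036, -0.006]
wrist_force: [-5.9, -0.7, 0.2]
width: 0.0153
```

```bash
python3 -m inch '[{"claw":1,"dp":[-0.02,0,-0.06],"turn":0},{"claw":1,"dp":[-0.02,0,-0.06],"turn":0},{"claw":1,"dp":[0,0,0],"turn":0}]' 20
python3 -m inch '[{"claw":1,"dp":[-0.02,0,-0.05],"turn":0},{"claw":1,"dp":[0,0,-0.04],"turn":0},{"claw":1,"dp":[0,0,0],"turn":0}]' 20
python3 - <<'E'
from station import *
import cv2,numpy as np
s=grab_frame('side')[:,:,::-1]
cv2.imwrite('pics/s20.png',cv2.resize(s[80:260,200:360],None,fx=3.3,fy=3.3,interpolation=cv2.INTER_CUBIC))
E
```

```text
time: 31.1
tcp_pos: [0.4279, 0.1142, 0.1022]
eef_rot: [3.141, 0.036, -0.002]
wrist_force: [-4.9, -3.0, -0.7]
width: 0.0155
time: 31.48
tcp_pos: [0.4275, 0.1142, 0.0985]
eef_rot: [3.141, 0.036, -0.001]
wrist_force: [-4.1, -2.3, -0.7]
width: 0.0156
```

View pics/s20.png

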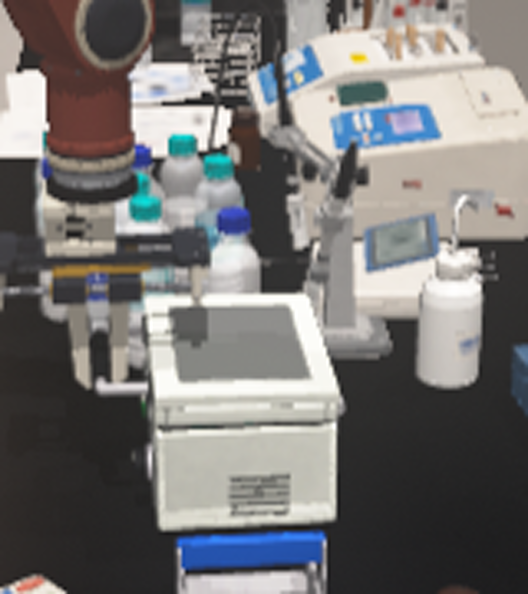

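```bash
python3 -m inch '[{"claw":1,"dp":[-0.01,0,-0.05],"turn":0},{"claw":1,"dp":[0,0,-0.05],"turn":0},{"claw":1,"dp":[0,0,0],"turn":0}]' 20
python3 -m inch '[{"claw":1,"dp":[0,0,-0.05],"turn":0},{"claw":1,"dp":[0,0,-0.05],"turn":0},{"claw":1,"dp":[0,0,0],"turn":0}]' 20
```

```text
time: 31.9
tcp_pos: [0.4272, 0.1142, 0.0945]
eef_rot: [3.141, 0.036, -0.001]
wrist_force: [-4.0, -3.0, -0.5]
width: 0.0155
time: 32.28
tcp_pos: [0.4272, 0.1144, 0.0929]
eef_rot: [3.14, 0.036, 0.001]
wrist_force: [-8.5, -4.1, 22.0]
width: 0.0156
```

```bash
python3 -m inch '[{"claw":1,"dp":[0,0,0.05],"turn":0},{"claw":0.4,"dp":[0,0,0],"turn":0},{"claw":0.4,"dp":[0,0,0],"turn":0},{"claw":0.4,"dp":[0,0,0],"turn":0}]' 10
python3 -m inch '[{"claw":0.4,"dp":[0,0,0.1],"turn":0},{"claw":0.4,"dp":[0,0,0.3],"turn":0},{"claw":0.4,"dp":[0,0,0.6],"turn":0},{"claw":0.4,"dp":[0,0,1],"turn":0},{"claw":0.4,"dp":[0,0,1],"turn":0},{"claw":0.4,"dp":[0,0,1],"turn":0},{"claw":0.4,"dp":[0,0,0],"turn":0}]' 10
python3 - <<'E'
from station import *
import cv2,numpy as np
s=grab_frame('side')[:,:,::-1];t=grab_frame('top')[:,:,::-1]
cv2.imwrite('pics/s21.png',s);cv2.imwrite('pics/t21.png',t)
cv2.imwrite('pics/s21c.png',cv2.resize(s[120:300,190:370],None,fx=3.3,fy=3.3,interpolation=cv2.INTER_CUBIC))
E
```

```text
time: 32.78
tcp_pos: [0.4287, 0.1156, 0.0929]
eef_rot: [-3.14, -0.037, -0.004]
wrist_force: [-0.7, -0.3, 0.6]
width: 0.0276
time: 33.65
tcp_pos: [0.4291, 0.1156, 0.2561]
eef_rot: [-3.139, -0.036, -0.013]
wrist_force: [0.3, -0.1, -0.5]
width: 0.028
```

View pics/s21c.png

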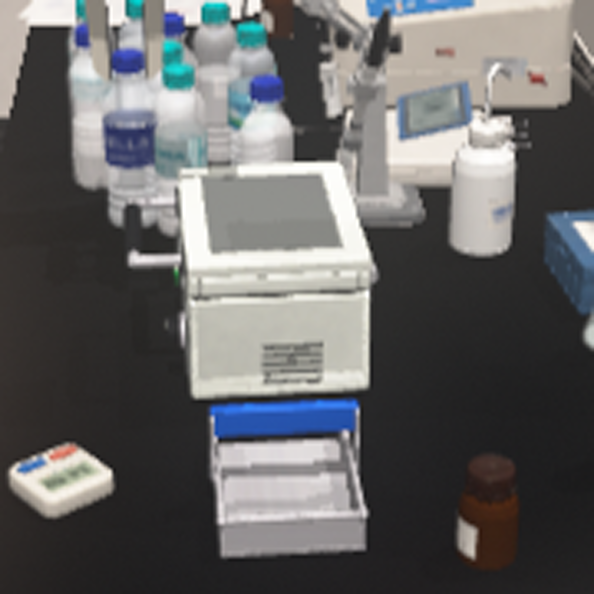

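View pics/t21.png

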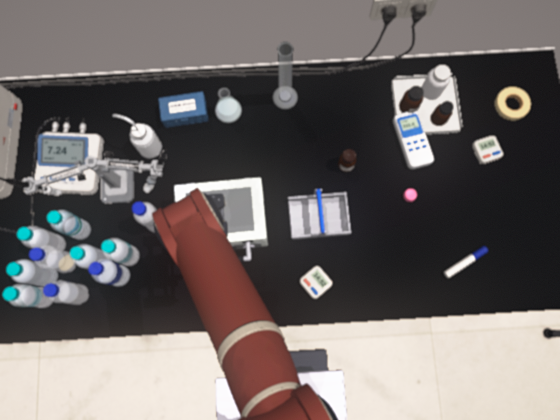

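Run:
```python
from h import *
print(tri((190+133/3.3-.4,120+262/3.3-.4),(247.5,258)))
for z in(.108,.116,.124): print(z,proj('side',(.43,.062,z)),proj('top',(.43,.062,z)))
t=cv2.imread('pics/t21.png');cv2.imwrite('pics/t21c.png',cv2.resize(t[170:290,165:335],None,fx=4.6,fy=4.6,interpolation=cv2.INTER_CUBIC))
a=cv2.imread('pics/side0.png');b=cv2.imread('pics/s21.png')
for n,(x,y,w,h) in{'timer':(190,252,36,26),'vial':(325,256,26,38)}.items(): print(n,cv2.absdiff(a,b)[y:y+h,x:x+w].mean())
```

```text
(array([0.42782852, 0.0572901 , 0.11647076]), np.float64(0.0031559403047458495))
0.108 [231.42339095 200.89179179] [245.84936429 258.32779652]
0.116 [231.3003044  198.27098226] [245.60480623 257.89769386]
0.124 [231.17659592 195.63693063] [245.3570927  257.46204171]
timer 5.0829772079772075
vial 1.913292847503374
```

View pics/t21c.png

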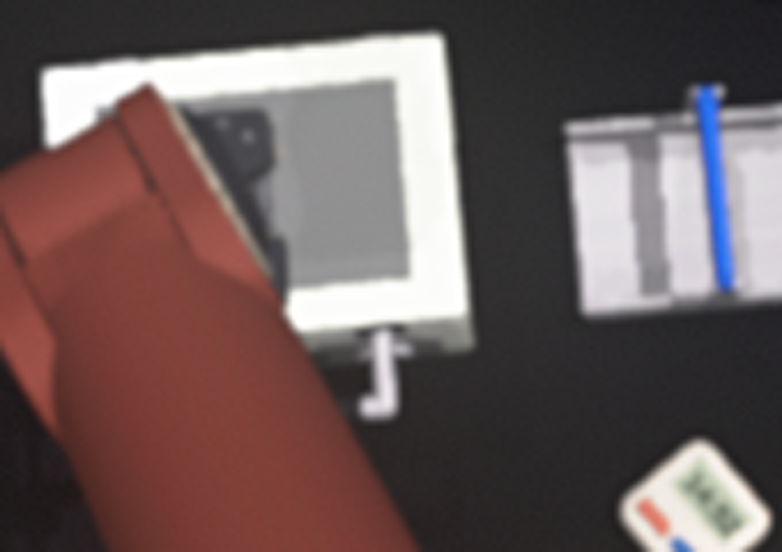

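```bash
python3 -c "
from station import bot
print(bot.hand_in())"
```

```text
the job is handed in; nothing more can be done
None
```

I handed the job in at about 34 s of the 66 s allowed. All four teal caps are in the chamber, the empty tray stands on the bench, and the lid is shut. No verdict was reported.

**How it went:** The arm can't tilt the tool, so I tipped the tray against the box's near rim. My first two tries at this barely tilted it; on the first, the tray slid in the grip. I set it back on the bench and re-gripped only the top edge of the handle. Dragging it forward over the rim then tipped it. I guided the lid down by its bar at about 0.6 rad/s, slower near the end, and let go only once I felt it press on the box (about 22 N).

**Last checks:**
- **Caps:** the view from above, before the lid came down, showed four caps on the chamber floor.
- **Tray:** it stood empty and upright, and the robot was clear of it.
- **Lid:** the handle measured 0.116 m above the bench, which is its shut height.
- **Bystanders:** the vial, timer and bottle stood where they were in the pictures.
- **Robot:** it touched nothing, with under 1 N on the wrist.

**Less certain:**
- **Tipping step:** the lip had to be above 80 mm with the tilt over 0.2 rad. I judged this from pictures and geometry, and it held only for a short stretch of the motion (about 0.2–0.25 rad).
- **Position estimates:** the two cameras disagreed by about 3 mm on the box's centre, and the two-view handle measurements differed by 2–3 mm.

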